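# Hang the clipboard and lock the rack

## Task

Put the clipboard away for the night: take it out of the desk sorter and hang it by both hooks over the top rail of the file rack, let go, then lock it in: push the rack's sloping plunger into its housing against the spring and, holding it in, slide the keeper on its head fully under the two lips so that it stays in. Leave the other things on the desk where they are.

Things in the scene. Friction and masses are not known exactly. Their poses are not given: they have to be found in the camera images.
- clipboard: Brown hardboard hanging clipboard, 160 wide (y) x 8 thick (x) x 120 high (z), 0.15-0.31 kg, standing upright in the sorter. Origin: middle of its lower edge. A steel grip tab, 60 (y) x 10 thick (x), rises 45 above the middle of its top edge. Two hooks of 6 mm wire on its +x face at y = -60 and +60.
- tab_top (a point): Middle of the upper edge of the clipboard's grip tab, 165 above the board's lower edge; axes as the clipboard's. Grip from above across the 10 mm thickness (x).
- hook_a (a point): Point in the mouth of the clipboard's hook at y = -60 where the rail's centre lies when hung: 14 out (+x) from the board's middle plane, 101 above its lower edge (64 below tab_top). The wire runs out along +x 9 above this point and turns down 13 beyond it; tail ends 24 below it. 20 clear between board and tail, open below.
- hook_b (a point): The same point of the other hook, at y = +60.
- sorter: Dark steel desk sorter, fixed. Origin on the desk below the slot holding the clipboard; walls along its y, 150 long, up to 56 above the desk; slot 12 wide, floor 6 above the desk. Two upright notebooks on its -x side, up to 81 high. The clipboard starts with the same axes, hooks on the +x side.
- rack: Grey steel file rack, fixed. Origin on the desk below the tower end of the rail; base x -70..70, y -155..215. Tower y -50..0 bears a letter shelf over the lock: x -75..30, y -113..0, underside 215 up, a book on it to 241. Rail on the +y side up to the end post at y 200, 181 high. Lock on the -y side, on a face inclined 35 deg, sloping down toward -y.
- rail_mid (a point): Middle of the top rail: bar 12 in diameter along the rack's y, 200 free length, centre 175 above the desk; axes as the rack's. A 10 mm bar 75 below it is for the board to lean on. Hang the clipboard on either side, its width along the rail, centred (20 to spare each way).
- plunger (a joint): Depth (m) of the round spring plunger, 44 across, in its housing: 0 out, 0.030 hard stop. Inward is (0, sin 35deg, -cos 35deg) in the rack's axes: toward the tower and down. Spring 4.5 N out, 13.5 N fully in; let go, it springs out unless trapped. It drives the bolt.
- keeper (a joint): Slide (m) of the keeper on the plunger's head along the rack's +x: -0.020 to 0.030 (stop), starts -0.015 to 0.003. An aluminium plate 56 (x) x 80 x 8 with a fin in the middle; goes in and out with the plunger. With the plunger in 0.025 or more it slides under the lips (about 1 N); let go there, the spring holds it up against them, plunger at 0.024.
- fin_top (a point): Middle of the upper edge of the keeper's fin: 12 thick (its x, the rack's x), 34 wide (its y, up the slope), 40 tall (its z, outward along the plunger's axis, 35 deg from vertical, leaning to the rack's -y). Pinch it across the 12 mm with the tool along that axis; the letter shelf above is in the way of a vertical tool.
- lips: Two dark steel lips fixed on the lock's face. Origin: where the plunger's axis meets the face; x, y, z as fin_top's. They cover x 34..64, |y| 24..42, z 20..48; between them a channel 48 wide for fin and fingers. With plunger out and keeper at 0, the plate lies at z 36..44 and the fin's top at 84: the lips then block the slide at 0.006.
- bolt_tip (a point): Tip of the steel bolt, 10 in diameter, running along the rack's +y, 24 above the rail's centre. Drawn back at the tower at the start; moves 3 mm per mm of plunger, so when locked it reaches 70 over the rail, above the nearer hook. Axes as the rack's.
- mug: white ceramic mug, 80 across, 90 high (mm), loose, not to be disturbed; origin in the middle of its underside.
- stapler: black stapler, 160 long, 55 high (mm), loose, not to be disturbed; origin in the middle of its underside.
- pen_cup: empty black pen cup, 72 across, 95 high (mm), loose, not to be disturbed; origin in the middle of its underside.

How it is judged (in metres and radians):
On the way, in this order (a step that is already met when the one before it is completed fails the run):
1. the clipboard hangs by both hooks on the top rail, let go, before the plunger is pushed (x of hook_a in the frame of rail_mid between -0.012 and 0.012 m and z of hook_a in the frame of rail_mid between -0.008 and 0.006 m and y of hook_a in the frame of rail_mid between -0.099 and 0.099 m and x of hook_b in the frame of rail_mid between -0.012 and 0.012 m and z of hook_b in the frame of rail_mid between -0.008 and 0.006 m and y of hook_b in the frame of rail_mid between -0.099 and 0.099 m and contact force between clipboard and the fingers below 0.3 N and value of joint plunger below 0.012 m), for 0.2 s.
2. the plunger is pushed in far enough for the keeper to pass under the lips (value of joint plunger above 0.022 m), for 0.1 s.
At the end, for the whole second after the job is handed in: Both hooks hang over the top rail (each hook point within 12 mm across and -8 to +6 mm in height of the rail centre, between tower and end post), board still, plunger in at least 21 mm, keeper slid to at least 22 of 30 mm, bolt reaching past the nearer hook (x of hook_a in the frame of rail_mid between -0.012 and 0.012 m and z of hook_a in the frame of rail_mid between -0.008 and 0.006 m and y of hook_a in the frame of rail_mid between -0.099 and 0.099 m and x of hook_b in the frame of rail_mid between -0.012 and 0.012 m and z of hook_b in the frame of rail_mid between -0.008 and 0.006 m and y of hook_b in the frame of rail_mid between -0.099 and 0.099 m and value of joint plunger above 0.021 m and value of joint keeper above 0.022 m and linear speed of clipboard below 0.03 m/s and y of any of hook_a, hook_b in the frame of bolt_tip below -0.003 m); the robot touches nothing.
It fails at once if a loose bystander is shoved more than 30 mm or tipped over (distance of any of mug, stapler, pen_cup from where it was at the start of the episode above 0.03 m or angle between any of mug, stapler, pen_cup's own z axis and vertical above 0.5 rad).
It also fails if it takes over 51 s, if anything falls off the work surface, if the arm or the gripper's body presses on something with over 40 N, if the wrist force passes 120 N, or if a joint passes its speed limit or range.

## Robot

A 6-joint arm with a two-finger parallel gripper is mounted at the origin on the work surface. World frame = base frame: x ahead of the robot, y to its left, z up, the work surface at z = 0. Lengths are in mm, angles in rad, forces in N, time in s.
With the tool pointing down it reaches from about 300 to 875 mm from the base axis. Payload 4.2 kg.
Tool frame: the origin (TCP) lies midway between the tips of the shut fingers; the grasp point (between the pads) lies 19 mm behind it (robot.tcp_to_grasp is the distance from the TCP to the grasp point, in mm); z points along the fingers, y is the line along which they close (so a half turn about z gives the same grasp; the last joint's range is limited). The gripper opens to 85 mm and grips with 20 to 120 N. Pads are 22 mm wide; open, the fingers measure 114 mm over their backs; the gripper's body (76 mm by 85 mm) begins 54 mm behind the grasp point. The pads swing forward as they close: fully open they stand 13 mm farther back than shut.
Start: joints at [1.171, 0.32, 1.565, -0, 1.257, -0.02], TCP at [213.175, 534.039, 231.338] pointing down, gripper open.
Joint ranges: [-3.11, 3.11], [-0.84, 2.01], [0.21, 2.61], [-1.34, 4.49], [0.05, 2.63], [-2.56, 2.56]. Speed limits (rad/s): [2.57, 2.57, 3.14, 3.14, 3.14, 3.14].

## Interface

Orientations are given as [roll, pitch, yaw] about the fixed x, y, z axes, in that order (R = Rz(yaw) Ry(pitch) Rx(roll)).
In Python, from station import readout, viewer, ticket, robot gives the robot as it stands. The module is installed in compiled form; this text tells all that it offers.
- The arm moves only by the tool servo_tool, never from a script. Its argument "deltas" is a list of rows, each an object of numbers: "tx", "ty", "tz": the shift along the world's x, y, z in m; "rx", "ry", "rz": the turn, a rotation vector about the world's x, y, z in rad; "hand": the finger opening in m, from 0 to 0.0854. A call has 1 to 12 rows; each row shifts and turns the commanded pose from where the row before left it; what a row does not reach is not made up. A row lasts 1/8 s, in which the tool goes at most 62.5 mm and 10.7 degrees, less where a joint would pass 70% of its speed; a pose out of reach is approached as far as the arm can. A call is refused whole if a number of a shift passes 0.0625 or a number of a turn 0.188, either way. A call with a gripper value outside its range is refused whole. The fingers move at their own pace and stop on an object; "force" is the grip in N (left out, the last holds). Time passes only in rows, so rows that do not move let the fingers close. It gives the time, the measured TCP pose, the force, the opening and the grip force at its end, in the units of the state.
- readout.get_state(): the state, without advancing time (a new reading comes with each control period).
- viewer.camera(name): name is "scene" or "top" or "wrist"; returns (picture, depth): 384x512x3 uint8, blue, green, red; 384x512 float32, mm along the optical axis (not along the pixel's ray), 0 where there is no reading.
- viewer.camera_params(name): a dict with "mtx" (3x3 intrinsics, pixels), "dist_coeffs" ([k1, k2, p1, p2, k3] as OpenCV has them; the pictures are not rectified), "rvec" (rotation vector, rad) and "tvec" (3), from world to camera coordinates, as OpenCV has them; the wrist camera has in their place "tool_from_camera" (4x4, takes a point from camera to tool coordinates, whose origin is the TCP and whose axes are the flange's). Camera axes: x right, y down, z forward; pixel columns grow to the right and rows downward; lengths in mm; the calibration is good to about 2 mm. A picture is of the moment at which its call begins: read the wrist's pose just before it. camera_params takes no time and is no camera call.
- ticket.sign_off(): hands the job in; it is judged then, once.
The state is a dict: "time": time; "qpos": joint angles; "joint_velocities": joint speeds; "joint_torque": joint torques, N m; "eef_pos": TCP position; "tcp_rot": TCP orientation; "force": force on the tool from outside, world axes, zero at the start; "moment": the same for the moment, N m; "gripper_width": finger opening in mm; "gripper_force": force on a finger pad.
Only numpy, scipy, OpenCV 4.12 (cv2) and the standard library are available. Lean on these libraries where they do the work, as an engineer would, in place of code of your own. Each camera call takes 0.05 s, during which the arm holds its last target. There are 200 camera calls.

## Working session

There is one attempt and no reset: what is moved stays moved. The work goes in short steps, Python scripts to look and compute and a tool call to move; the robot and the scene stay as the last step left them, time stands still between calls to the robot, and variables do not carry over. Pictures are saved under pics/ and viewed, at most 10 in all, crops included, and the job is handed in when it is done.

Besides the shell and the picture viewer there is one more tool, called after "Call:" in YAML: its name, and indented under it one key for each argument. servo_tool: Moves the arm, as the interface text tells. Its arguments: {"type":"object","properties":{"deltas":{"type":"array","items":{"type":"object","properties":{"tx":{"type":"number"},"ty":{"type":"number"},"tz":{"type":"number"},"rx":{"type":"number"},"ry":{"type":"number"},"rz":{"type":"number"},"hand":{"type":"number"}}}},"force":{"type":"number"}},"required":["deltas"]}

```bash
mkdir -p pics
cat > h.py <<'E'
import numpy as np, cv2
from station import readout, viewer, ticket, robot
from scipy.spatial.transform import Rotation as R
def cloud(name):
    st=readout.get_state(); img,d=viewer.camera(name); p=viewer.camera_params(name)
    v,u=np.mgrid[:384,:512]; K=np.array(p['mtx'],float)
    uv=np.stack([u,v],-1).reshape(-1,1,2).astype(float)
    n=cv2.undistortPoints(uv,K,np.array(p['dist_coeffs'],float)).reshape(384,512,2)
    P=np.dstack([n[...,0]*d,n[...,1]*d,d])
    if name=='wrist':
        T=np.array(p['tool_from_camera']); P=P@T[:3,:3].T+T[:3,3]
        Rt=R.from_euler('xyz',st['tcp_rot']).as_matrix(); P=P@Rt.T+np.array(st['eef_pos'])
    else:
        Rm=cv2.Rodrigues(np.array(p['rvec'],float))[0]; P=(P-np.array(p['tvec'],float).ravel())@Rm
    P[d==0]=np.nan
    return img,P
E
python3 - <<'E'
from h import *
s=readout.get_state(); print(s)
a=[]
for n in('scene','top'):
    i,P=cloud(n); np.savez(n+'.npz',i=i,P=P); a.append(i); cv2.imwrite(f'pics/{n}0.png',cv2.resize(i,(800,600)))
E
```

```text
{'time': 0.0, 'qpos': array([ 1.17101495e+00,  3.20298086e-01,  1.56565962e+00, -2.68110173e-05,
        1.25736660e+00, -1.99816192e-02]), 'joint_velocities': array([ 0.00177461,  0.0006404 ,  0.00011545, -0.00070309,  0.00084032,
       -0.00118965]), 'joint_torque': array([ 5.50267359e-04, -4.15525997e+01, -2.34165752e+01,  1.53686328e-04,
        8.19623092e-03, -1.78265338e-05]), 'eef_pos': array([212.99093361, 533.6037957 , 230.48622323]), 'tcp_rot': array([-3.13986084e+00, -9.11348276e-06,  2.76180118e+00]), 'force': array([0.30020727, 0.73651738, 0.33653837]), 'moment': array([0.00204322, 0.06972642, 0.05591116]), 'gripper_force': 0.0, 'gripper_width': 85.38348216188109}
```

View pics/scene0.png

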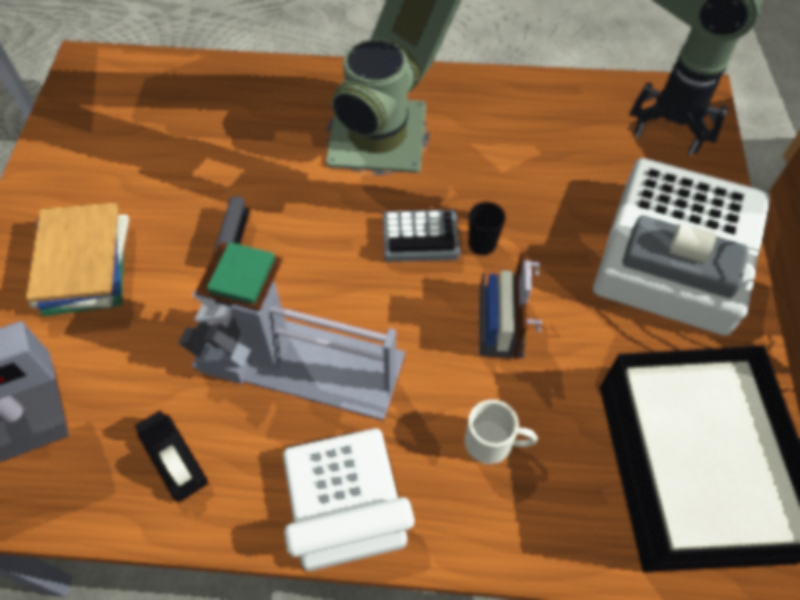

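View pics/top0.png

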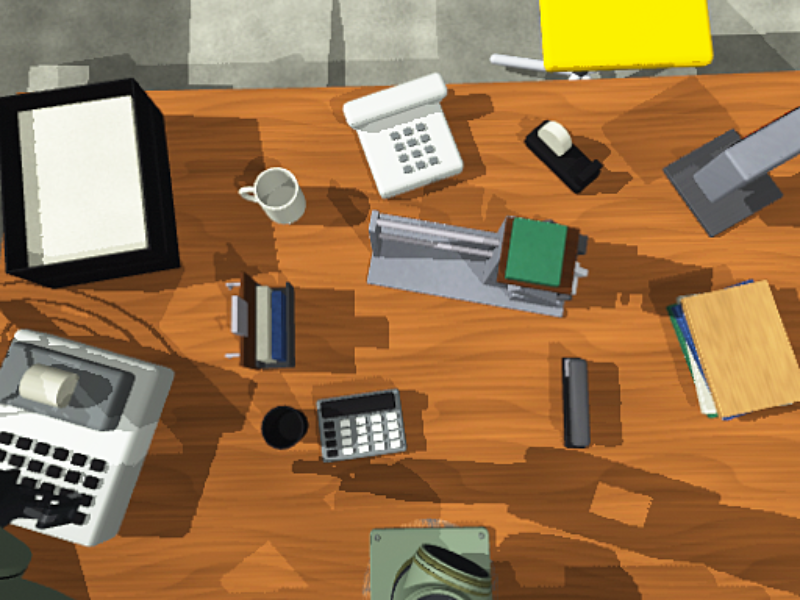

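Scene: clipboard in the sorter at top-view (245,320), hooks toward image left (world +y). The rack rail runs from (375,220) to (500,245), with shelf and lock at the right. The plunger end is at about (580,275).

Run:
```python
from h import *
for n in('top','scene'):
    z=np.load(n+'.npz'); i=z['i']; P=z['P'].astype(float); Z=P[...,2]
    hsv=cv2.cvtColor(i,cv2.COLOR_BGR2HSV)
    def fit(m,l):
        q=P[m]; c=np.median(q,0); 
        if len(q)<5: print(n,l,len(q)); return
        r=cv2.fitLine(q[:,:2].astype(np.float32),cv2.DIST_HUBER,0,.01,.01).ravel()
        d=(q[:,:2]-r[2:])@r[:2]; print(n,l,len(q),'med',c.round(1),'z',np.percentile(q[:,2],[5,95]).round(1),'dir',r[:2].round(4),'ends',(r[2:]+r[:2]*d.min()).round(1),(r[2:]+r[:2]*d.max()).round(1))
    near=lambda x0,x1,y0,y1:(P[...,0]>x0)&(P[...,0]<x1)&(P[...,1]>y0)&(P[...,1]<y1)
    if n=='top':
        # rough regions from pixels
        for (u,v) in[(238,312),(232,355),(250,340),(440,235),(378,222),(540,250),(285,428),(577,400),(278,190),(580,275)]:
            print((u,v),P[int(v*.64),int(u*.64)].round(0))
    C=near(300,600,150,420)
    fit(C&(Z>150)&(Z<180),'tab')
    fit(C&(Z>118)&(Z<131)&(hsv[...,1]>100),'boardtop')
    A=near(350,650,-250,130)
    fit(A&(Z>171)&(Z<184)&(P[...,1]>-60),'rail')
    fit(A&(Z>233)&(Z<250),'book')
    if n=='top':
        m=(A&(Z>233)&(Z<250)); print(cv2.minAreaRect(P[m][:,:2].astype(np.float32)))
        m=(C&(Z>150)&(Z<180)); print(cv2.minAreaRect(P[m][:,:2].astype(np.float32)))
```

```text
(238, 312) [465. 299. 170.]
(232, 355) [401. 322. 117.]
(250, 340) [430. 300.  83.]
(440, 235) [581. -26. 179.]
(378, 222) [605.  74. 179.]
(540, 250) [ 535. -170.  242.]
(285, 428) [279. 253.   7.]
(577, 400) [ 315. -261.   56.]
(278, 190) [732. 274.   4.]
(580, 275) [ 519. -261.  131.]
top tab 142 med [460.  300.6 169.4] z [152.2 173.1] dir [0.9999 0.0138] ends [430.1 300.4] [491.3 301.3]
top boardtop 126 med [492.9 302.3 125.5] z [119.2 128.4] dir [0.9998 0.0223] ends [381.7 300.9] [542.5 304.5]
top rail 315 med [594.6  23.6 180.4] z [176.  183.4] dir [0.204 0.979] ends [578.2 -59.6] [608.5  85.7]
top book 1367 med [ 533.9 -164.7  241.3] z [238.4 243.9] dir [0.9921 0.1254] ends [ 479.3 -171.6] [ 590.7 -157.5]
((535.4255981445312, -165.55760192871094), (79.9035415649414, 95.1061019897461), 78.45310974121094)
((460.6368713378906, 303.11700439453125), (61.16522979736328, 10.484734535217285), 0.20975850522518158)
scene tab 108 med [466.9 304.6 170.3] z [153.7 175.4] dir [0.9999 0.0101] ends [431.7 304.2] [490.9 304.8]
scene boardtop 82 med [506.  305.9 125.5] z [120.5 130. ] dir [0.9994 0.0335] ends [380.8 302.6] [540.3 308. ]
scene rail 289 med [595.7  25.3 180.1] z [173.6 183.6] dir [0.2105 0.9776] ends [579.4 -59.6] [610.6  85.5]
scene book 1046 med [ 538.  -164.5  241.6] z [237.4 245. ] dir [ 0.8866 -0.4625] ends [ 486.2 -137.6] [ 584.2 -188.7]
```

Call:
servo_tool:
  deltas:
    - {"tx": 0.0354, "ty": -0.0331, "rz": 0.057}
    - {"tx": 0.0354, "ty": -0.0331, "rz": 0.057}
    - {"tx": 0.0354, "ty": -0.0331, "rz": 0.057}
    - {"tx": 0.0354, "ty": -0.0331, "rz": 0.057}
    - {"tx": 0.0354, "ty": -0.0331, "rz": 0.057}
    - {"tx": 0.0354, "ty": -0.0331, "rz": 0.057}
    - {"tx": 0.0354, "ty": -0.0331, "rz": 0.057}
    - {}
    - {}

```text
schema error: expected keys tx, ty, tz, rx, ry, rz, hand
```

Run:
```python
from h import *
s=readout.get_state(); print(s['eef_pos'],s['tcp_rot'],s['force'],s['qpos'])
i,P=cloud('wrist'); cv2.imwrite('pics/w1.png',i); Z=P[...,2]
m=(Z>160)&(Z<180)&(abs(P[...,1]-302)<40)&(abs(P[...,0]-461)<60)
print(m.sum(),np.median(P[m],0),cv2.minAreaRect(P[m][:,:2].astype(np.float32)))
```

```text
[213.00790464 533.62072327 230.56498926] [-3.13998023e+00 -3.01353997e-05  2.76173830e+00] [0.09087688 0.08546314 0.56772516] [ 1.17098621e+00  3.20223990e-01  1.56556641e+00 -2.15040667e-06
  1.25741496e+00 -1.99551211e-02]
0 [nan nan nan] ((0.0, 0.0), (0.0, 0.0), 0.0)
  return _methods._mean(a, axis=axis, dtype=dtype,
  ret = um.true_divide(
```

Call:
servo_tool:
  deltas:
    - {"tx": 0.0354, "ty": -0.0331, "tz": 0, "rx": 0, "ry": 0, "rz": 0.057, "hand": 0.085}
    - {"tx": 0.0354, "ty": -0.0331, "tz": 0, "rx": 0, "ry": 0, "rz": 0.057, "hand": 0.085}
    - {"tx": 0.0354, "ty": -0.0331, "tz": 0, "rx": 0, "ry": 0, "rz": 0.057, "hand": 0.085}
    - {"tx": 0.0354, "ty": -0.0331, "tz": 0, "rx": 0, "ry": 0, "rz": 0.057, "hand": 0.085}
    - {"tx": 0.0354, "ty": -0.0331, "tz": 0, "rx": 0, "ry": 0, "rz": 0.057, "hand": 0.085}
    - {"tx": 0.0354, "ty": -0.0331, "tz": 0, "rx": 0, "ry": 0, "rz": 0.057, "hand": 0.085}
    - {"tx": 0.0354, "ty": -0.0331, "tz": 0, "rx": 0, "ry": 0, "rz": 0.057, "hand": 0.085}
    - {"tx": 0, "ty": 0, "tz": 0, "rx": 0, "ry": 0, "rz": 0, "hand": 0.085}
    - {"tx": 0, "ty": 0, "tz": 0, "rx": 0, "ry": 0, "rz": 0, "hand": 0.085}

```text
time: 1.27
eef_pos: [460.5, 302.4, 231.0]
tcp_rot: [3.141, -0.001, -3.123]
force: [0.1, -0.5, -0.6]
gripper_width: 84.7
gripper_force: 0.0
```

Run:
```python
from h import *
s=readout.get_state(); print(s['time'],s['eef_pos'],s['tcp_rot'],s['force'],s['qpos'])
i,P=cloud('wrist'); cv2.imwrite('pics/w1.png',i); Z=P[...,2]
m=(Z>160)&(Z<180)&(abs(P[...,1]-302)<40)&(abs(P[...,0]-461)<60)
print(m.sum(),np.median(P[m],0),cv2.minAreaRect(P[m][:,:2].astype(np.float32)))
```

```text
1.275 [460.54356107 302.42448432 231.04585659] [ 3.14137660e+00 -1.06838512e-03 -3.12326566e+00] [ 0.14344978 -0.53519198 -0.55396356] [ 5.59749688e-01  2.82387236e-01  1.61931181e+00  7.77739030e-04
  1.24069794e+00 -1.02962590e+00]
1023 [456.93671847 304.60254559 171.32552556] ((460.2439880371094, 304.5570373535156), (59.75848388671875, 9.576476097106934), 1.5802950859069824)
```

Call:
servo_tool:
  deltas:
    - {"tx": 0, "ty": 0.002, "tz": -0.03, "rx": 0, "ry": 0, "rz": 0.009, "hand": 0.05}
    - {"tx": 0, "ty": 0, "tz": -0.03, "rx": 0, "ry": 0, "rz": 0, "hand": 0.05}
    - {"tx": 0, "ty": 0, "tz": -0.032, "rx": 0, "ry": 0, "rz": 0, "hand": 0.05}
    - {"tx": 0, "ty": 0, "tz": 0, "rx": 0, "ry": 0, "rz": 0, "hand": 0.05}
    - {"tx": 0, "ty": 0, "tz": 0, "rx": 0, "ry": 0, "rz": 0, "hand": 0}
    - {"tx": 0, "ty": 0, "tz": 0, "rx": 0, "ry": 0, "rz": 0, "hand": 0}
    - {"tx": 0, "ty": 0, "tz": 0, "rx": 0, "ry": 0, "rz": 0, "hand": 0}
    - {"tx": 0, "ty": 0, "tz": 0, "rx": 0, "ry": 0, "rz": 0, "hand": 0}
  force: 80

```text
time: 2.33
eef_pos: [461.9, 305.0, 141.0]
tcp_rot: [3.139, 0.003, -3.113]
force: [-1.5, 0.2, 5.5]
gripper_width: 8.9
gripper_force: 79.1
```

Call:
servo_tool:
  deltas:
    - {"tx": 0, "ty": 0, "tz": 0.015, "rx": 0, "ry": 0, "rz": 0, "hand": 0}
    - {"tx": 0, "ty": 0, "tz": 0.025, "rx": 0, "ry": 0, "rz": 0, "hand": 0}
    - {"tx": 0, "ty": 0, "tz": 0.025, "rx": 0, "ry": 0, "rz": 0, "hand": 0}
    - {"tx": 0, "ty": 0, "tz": 0.025, "rx": 0, "ry": 0, "rz": 0, "hand": 0}
    - {"tx": 0, "ty": 0, "tz": 0.025, "rx": 0, "ry": 0, "rz": 0, "hand": 0}
    - {"tx": 0, "ty": 0, "tz": 0, "rx": 0, "ry": 0, "rz": 0, "hand": 0}
    - {"tx": 0, "ty": 0, "tz": 0, "rx": 0, "ry": 0, "rz": 0, "hand": 0}

```text
time: 3.2
eef_pos: [460.3, 303.9, 253.3]
tcp_rot: [-3.141, -0.002, -3.113]
force: [-0.5, -0.1, -3.3]
gripper_width: 8.9
gripper_force: 78.3
```

Run:
```python
from h import *
s=readout.get_state(); print(s['time'],s['eef_pos'],s['tcp_rot'],s['force'])
i,P=cloud('top'); Z=P[...,2]
# rail refine: rack frame guess
o=np.array([565.5,-115]); y=np.array([.207,.978]); x=np.array([.978,-.207])
q=P[...,:2]-o; a=q@x; b=q@y
m=(abs(a)<15)&(Z>176)&(Z<184)&(b>-10)&(b<215)
print('rail b range',np.percentile(b[m],[0,1,5,95,99,100]))
mm=m&(b>10)&(b<185); k=np.polyfit(b[mm],a[mm],1); print('rail a vs b',k,np.median(Z[mm]))
for t in range(185,215,5):
    w=m&(b>=t)&(b<t+5); print(t,w.sum(),np.ptp(a[w]) if w.sum() else 0)
# tab in hand / hooks
for z0,z1 in((215,240),(226,238)):
    c=(abs(P[...,0]-461)<110)&(P[...,1]>270)&(P[...,1]<360)&(Z>z0)&(Z<z1)
    print(c.sum(),cv2.minAreaRect(P[c][:,:2].astype(np.float32)))
cv2.imwrite('pics/t1.png',i[150:260,60:260].repeat(4,0).repeat(4,1))
```

```text
3.2 [460.32580855 303.86199357 253.30955925] [-3.14057723e+00 -1.88093802e-03 -3.11348298e+00] [-0.49738352 -0.13648616 -3.25417083]
rail b range [ -6.26528526  -4.02104203   4.32870206 200.88462558 204.1507176
 205.33980589]
rail a vs b [-0.00523475  2.1396599 ] 180.39503694183784
185 7 9.22217883681148
190 14 26.121130155328714
195 19 26.31117140125447
200 22 27.548720936957864
205 1 0.0
210 0 0
103 ((501.7281494140625, 309.7254943847656), (77.88765716552734, 20.933774948120117), 1.0741584300994873)
55 ((520.7410888671875, 310.1585693359375), (39.97530746459961, 20.80120086669922), 0.511031448841095)
```

View pics/t1.png

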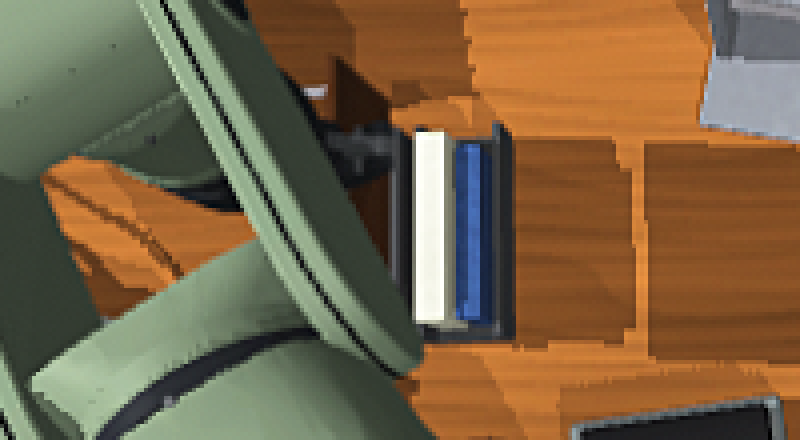

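The top crop shows the board held under the gripper, clear of the sorter at (395,230). The rail is refined, so I go to a staging point on its near side.

Call:
servo_tool:
  deltas:
    - {"tx": 0.0054, "ty": -0.0312, "tz": 0, "rx": 0, "ry": 0, "rz": -0.18, "hand": 0}
    - {"tx": 0.0054, "ty": -0.0312, "tz": 0, "rx": 0, "ry": 0, "rz": -0.18, "hand": 0}
    - {"tx": 0.0054, "ty": -0.0312, "tz": 0, "rx": 0, "ry": 0, "rz": -0.18, "hand": 0}
    - {"tx": 0.0054, "ty": -0.0312, "tz": 0, "rx": 0, "ry": 0, "rz": -0.18, "hand": 0}
    - {"tx": 0.0054, "ty": -0.0312, "tz": 0, "rx": 0, "ry": 0, "rz": -0.18, "hand": 0}
    - {"tx": 0.0054, "ty": -0.0312, "tz": 0, "rx": 0, "ry": 0, "rz": -0.18, "hand": 0}
    - {"tx": 0.0054, "ty": -0.0312, "tz": 0, "rx": 0, "ry": 0, "rz": -0.18, "hand": 0}
    - {"tx": 0.0054, "ty": -0.0312, "tz": 0, "rx": 0, "ry": 0, "rz": -0.18, "hand": 0}
    - {"tx": 0.0054, "ty": -0.0312, "tz": 0, "rx": 0, "ry": 0, "rz": -0.18, "hand": 0}
    - {"tx": 0.0054, "ty": -0.0312, "tz": 0, "rx": 0, "ry": 0, "rz": -0.18, "hand": 0}
    - {"tx": 0, "ty": 0, "tz": 0, "rx": 0, "ry": 0, "rz": 0, "hand": 0}
    - {"tx": 0, "ty": 0, "tz": 0, "rx": 0, "ry": 0, "rz": 0, "hand": 0}

```text
time: 4.75
eef_pos: [514.4, -7.3, 253.4]
tcp_rot: [-3.139, -0.0, 1.371]
force: [-1.0, -0.1, -2.8]
gripper_width: 8.7
gripper_force: 78.8
```

Run:
```python
from h import *
s=readout.get_state(); print(s['time'],s['eef_pos'],s['tcp_rot'],s['force'],s['qpos'])
i,P=cloud('wrist'); np.savez('w2.npz',i=i,P=P); cv2.imwrite('pics/w2.png',i)
```

```text
4.75 [514.40875635  -7.27588742 253.41838609] [-3.13945097e+00 -3.20206087e-04  1.37063664e+00] [-0.97858537 -0.07834582 -2.8163412 ] [-3.69095629e-02  2.11145491e-01  1.65947934e+00  6.94593135e-04
  1.27302906e+00  1.63045317e-01]
```

View pics/w2.png

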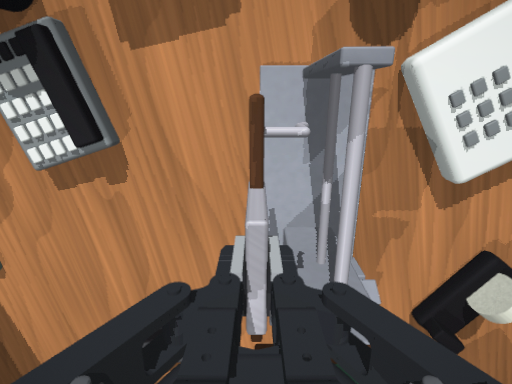

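The wrist view shows the board edge at x≈257, one hook at (290,131), the rail from (365,65) to (343,280) and the end post at (350,60).

Run:
```python
from h import *
z=np.load('w2.npz'); i=z['i'];P=z['P']; Z=P[...,2]
hsv=cv2.cvtColor(i,cv2.COLOR_BGR2HSV); v,u=np.mgrid[:384,:512]
def fit(m,l):
    q=P[m]; r=cv2.fitLine(q[:,:2].astype(np.float32),cv2.DIST_HUBER,0,.01,.01).ravel(); d=(q[:,:2]-r[2:])@r[:2]
    print(l,len(q),'med',np.median(q,0).round(1),'zpct',np.percentile(q[:,2],[2,50,98]).round(1),'dir',r[:2].round(4),'ends',(r[2:]+r[:2]*d.min()).round(1),(r[2:]+r[:2]*d.max()).round(1))
    return r
rail=fit((u>330)&(u<385)&(v>75)&(v<280)&(Z>177)&(Z<184),'rail')
post=fit((u>300)&(u<395)&(v<75)&(Z>179)&(Z<190),'post')
bt=fit((u>245)&(u<268)&(v>95)&(v<185)&(Z>210),'boardtop')
tab=fit((u>244)&(u<270)&(v>222)&(v<240)&(Z>255),'tab')
hk=fit((u>270)&(u<310)&(v>122)&(v<140)&(Z>190),'hook')
```

```text
rail 3060 med [590.2   2.4 180.7] zpct [177.4 180.7 182.5] dir [0.1963 0.9805] ends [571.2 -91.4] [603.1  68.3]
post 1160 med [605.9  79.1 181.3] zpct [179.4 181.3 182.8] dir [ 0.9776 -0.2103] ends [589.   82.9] [624.2  75.3]
boardtop 1340 med [526.3  49.7 238.7] zpct [231.6 238.7 240.2] dir [0.1968 0.9804] ends [520.7  21.2] [530.6  70.5]
tab 409 med [519.8  17.9 283.7] zpct [281.  283.7 284.9] dir [ 0.8182 -0.5749] ends [515.2  21. ] [529.6  10.9]
hook 469 med [545.8  48.5 231.3] zpct [202.9 231.3 233. ] dir [ 0.9899 -0.1417] ends [534.4  50.1] [559.9  46.4]
```

Call:
servo_tool:
  deltas:
    - {"tx": 0.0287, "ty": -0.0057, "tz": 0, "rx": 0, "ry": 0, "rz": 0, "hand": 0}
    - {"tx": 0.0287, "ty": -0.0057, "tz": 0, "rx": 0, "ry": 0, "rz": 0, "hand": 0}
    - {"tx": 0, "ty": 0, "tz": 0, "rx": 0, "ry": 0, "rz": 0, "hand": 0}
    - {"tx": 0, "ty": 0, "tz": 0, "rx": 0, "ry": 0, "rz": 0, "hand": 0}

```text
time: 5.3
eef_pos: [571.4, -18.3, 253.9]
tcp_rot: [-3.14, 0.0, 1.371]
force: [0.2, -0.0, -2.7]
gripper_width: 8.7
gripper_force: 79.1
```

Run:
```python
from h import *
s=readout.get_state(); print(s['time'],s['eef_pos'],s['tcp_rot'],s['force'])
i,P=cloud('wrist'); np.savez('w3.npz',i=i,P=P); cv2.imwrite('pics/w3.png',i)
Z=P[...,2]; n=P[...,0]*.9805-P[...,1]*.197; t=P[...,0]*.197+P[...,1]*.9805
hs=(Z>221)&(Z<236)&(t>150)&(t<160)&(n>560)&(n<605)
r=(Z>177)&(Z<184)&(t>100)&(t<165)&(abs(n-578)<15)
b=(Z>233)&(Z<242)&(t>120)&(t<175)&(abs(n-565)<12)
for l,m in(('hook',hs),('rail',r),('board',b)): print(l,m.sum(),np.percentile(n[m],[1,5,50,95,99]).round(1),np.median(Z[m]))
```

```text
5.3 [571.44826153 -18.25483624 253.9035817 ] [-3.13986702e+00  7.23788572e-05  1.37111264e+00] [ 1.65012181e-01 -9.90440176e-06 -2.66157506e+00]
hook 494 [568.9 570.  581.1 592.  593.2] 231.77769457491712
rail 1149 [574.  574.5 579.4 584.7 585.4] 180.6578172484506
board 1415 [560.3 560.7 564.5 568.  569.1] 239.16772314854435
```

View pics/w3.png

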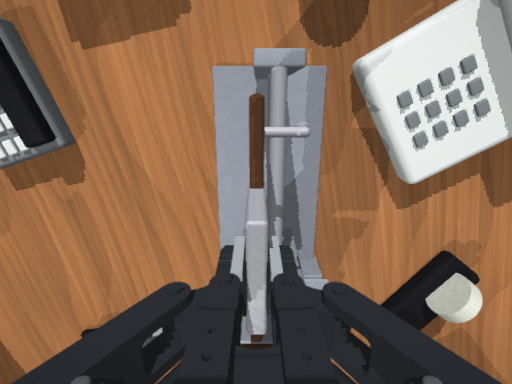

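The hook at (287,131) now spans the rail at x≈278. It is about 1 mm short across, so I correct that and lower.

Call:
servo_tool:
  deltas:
    - {"tx": 0.0012, "ty": 0, "tz": -0.01, "rx": 0, "ry": 0, "rz": 0, "hand": 0}
    - {"tx": 0, "ty": 0, "tz": -0.012, "rx": 0, "ry": 0, "rz": 0, "hand": 0}
    - {"tx": 0, "ty": 0, "tz": -0.012, "rx": 0, "ry": 0, "rz": 0, "hand": 0}
    - {"tx": 0, "ty": 0, "tz": -0.008, "rx": 0, "ry": 0, "rz": 0, "hand": 0}
    - {"tx": 0, "ty": 0, "tz": -0.002, "rx": 0, "ry": 0, "rz": 0, "hand": 0}
    - {"tx": 0, "ty": 0, "tz": 0, "rx": 0, "ry": 0, "rz": 0, "hand": 0}

```text
time: 6.1
eef_pos: [573.7, -19.1, 210.3]
tcp_rot: [3.141, -0.0, 1.37]
force: [0.6, -0.2, -3.2]
gripper_width: 8.9
gripper_force: 79.1
```

Call:
servo_tool:
  deltas:
    - {"tx": 0, "ty": 0, "tz": -0.001, "rx": 0, "ry": 0, "rz": 0, "hand": 0}
    - {"tx": 0, "ty": 0, "tz": -0.001, "rx": 0, "ry": 0, "rz": 0, "hand": 0}
    - {"tx": 0, "ty": 0, "tz": 0, "rx": 0, "ry": 0, "rz": 0, "hand": 0}

```text
time: 6.48
eef_pos: [573.8, -19.1, 208.9]
tcp_rot: [3.14, -0.0, 1.37]
force: [0.7, 0.4, -0.9]
gripper_width: 9.0
gripper_force: 79.6
```

Run:
```python
from h import *
s=readout.get_state(); print(s['time'],s['eef_pos'],s['force'])
i,P=cloud('wrist'); np.savez('w4.npz',i=i,P=P)
Z=P[...,2]; n=P[...,0]*.9805-P[...,1]*.197; t=P[...,0]*.197+P[...,1]*.9805
hs=(Z>181)&(Z<200)&(t>150)&(t<160)&(n>572)&(n<605)
r=(Z>175)&(Z<184)&(t>100)&(t<149)&(abs(n-579)<15)
b=(Z>187)&(Z<200)&(t>120)&(t<175)&(abs(n-565)<10)
for l,m in(('hook',hs),('rail',r),('board',b)): print(l,m.sum(),np.percentile(n[m],[1,5,50,95,99]).round(1),np.median(Z[m]))
```

```text
6.475 [573.84641505 -19.05329562 208.87149564] [ 0.66695037  0.42432699 -0.87081895]
hook 520 [572.1 573.2 582.7 594.4 595.9] 186.65498657626915
rail 1482 [573.7 574.1 579.1 584.6 585.2] 180.61881334231526
board 1460 [562.9 563.3 567.1 570.8 572.8] 194.07377928303603
```

Call:
servo_tool:
  deltas:
    - {"tx": 0, "ty": 0, "tz": 0, "rx": 0, "ry": 0, "rz": 0, "hand": 0.02}
    - {"tx": 0, "ty": 0, "tz": 0, "rx": 0, "ry": 0, "rz": 0, "hand": 0.05}
    - {"tx": 0, "ty": 0, "tz": 0, "rx": 0, "ry": 0, "rz": 0, "hand": 0.05}
    - {"tx": 0, "ty": 0, "tz": 0.02, "rx": 0, "ry": 0, "rz": 0, "hand": 0.05}
    - {"tx": 0, "ty": 0, "tz": 0.03, "rx": 0, "ry": 0, "rz": 0, "hand": 0.05}
    - {"tx": 0, "ty": 0, "tz": 0.04, "rx": 0, "ry": 0, "rz": 0, "hand": 0.05}
    - {"tx": 0, "ty": 0, "tz": 0, "rx": 0, "ry": 0, "rz": 0, "hand": 0.05}

```text
time: 7.4
eef_pos: [575.2, -19.1, 302.0]
tcp_rot: [3.134, -0.001, 1.37]
force: [-0.5, 0.8, -0.4]
gripper_width: 50.4
gripper_force: 0.0
```

Run:
```python
from h import *
s=readout.get_state(); print(s['time'],s['eef_pos'],s['force'],s['qpos'])
i,P=cloud('wrist'); np.savez('w5.npz',i=i,P=P); cv2.imwrite('pics/w5.png',i)
Z=P[...,2]; n=P[...,0]*.9805-P[...,1]*.197; t=P[...,0]*.197+P[...,1]*.9805
hs=(Z>181)&(Z<200)&(t>150)&(t<160)&(n>572)&(n<605)
b=(Z>187)&(Z<200)&(t>120)&(t<175)&(abs(n-565)<10)
for l,m in(('hook',hs),('board',b)): print(l,m.sum(),np.percentile(n[m],[1,5,50,95,99]).round(1),np.median(Z[m]))
i,P=cloud('top'); np.savez('t5.npz',i=i,P=P); 
i2,P2=cloud('scene'); np.savez('s5.npz',i=i2,P=P2)
a=cv2.resize(i[110:230,280:400],(400,400),interpolation=cv2.INTER_NEAREST); b=cv2.resize(i2[140:260,90:210],(400,400),interpolation=cv2.INTER_NEAREST)
cv2.imwrite('pics/ab.png',np.hstack([a,b]))
```

```text
7.4 [575.17784936 -19.14408971 301.95038845] [-0.5328301   0.83252279 -0.38906803] [-5.32596592e-02  2.81943601e-01  1.44193771e+00  7.48442786e-06
  1.41001927e+00  1.47776650e-01]
hook 228 [572.2 573.1 581.9 593.5 595. ] 186.82437480213753
board 621 [561.4 562.  565.5 569.6 572.2] 193.21978159199577
```

View pics/ab.png

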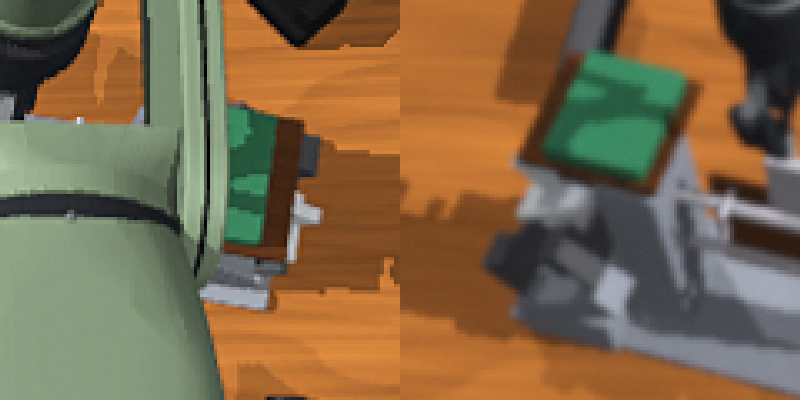

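The board hangs on the rail. In the scene crop (right half) the keeper fin is at about (555,205), with the dark lips at (505,250) and (590,270). Next I measure the lock in rack coordinates.

Run:
```python
from h import *
c,s=np.cos(np.radians(35)),np.sin(np.radians(35))
for f in('top','scene','s5'):
    z=np.load(f+'.npz'); i=z['i'];P=z['P']; hsv=cv2.cvtColor(i,cv2.COLOR_BGR2HSV)
    X=P[...,0]*.9805-P[...,1]*.197-579.3; Y=P[...,0]*.197+P[...,1]*.9805+6.5; Z=P[...,2]
    W=-Y*s+Z*c; V=Y*c+Z*s   # outward, upslope
    m=(abs(X)<90)&(Y<-60)&(Y>-230)&(Z>25)&(Z<205)
    print(f,m.sum(),'V[V]' )
    # histogram of W
    for lo in range(90,280,8):
        w=m&(W>=lo)&(W<lo+8)
        if w.sum()>4: print(lo,w.sum(),'X',np.percentile(X[w],[3,50,97]).round(),'V',np.percentile(V[w],[3,50,97]).round(),'val',np.percentile(hsv[...,2][w],[10,50,90]))
```

```text
top 432 V[V]
90 15 X [-54. -54. -53.] V [-80. -39. -10.] val [85.4 92.  94.6]
98 19 X [-54. -54. -53.] V [-87. -60. -11.] val [87.8 91.  96. ]
106 25 X [-54. -54. -51.] V [-88. -39.  -2.] val [ 92.  104.  107.6]
114 118 X [-54. -48. -38.] V [-79. -47.   4.] val [ 87.7 115.5 122. ]
122 10 X [-49. -44. -38.] V [-79. -76. -10.] val [56.6 78.  98.6]
130 11 X [-49. -44. -40.] V [-80. -77. -74.] val [ 76.  80. 101.]
138 10 X [-49. -46. -41.] V [-83. -78. -75.] val [ 59.6  88.  100.5]
146 11 X [-48.  23.  65.] V [-80. -77.  13.] val [ 55.  72. 104.]
154 43 X [-41. -17.  65.] V [-79. -69.  14.] val [ 44.2 153.  203. ]
162 79 X [33. 49. 66.] V [-84. -72.  10.] val [ 58.   62.  107.6]
186 6 X [-20. -20. -19.] V [-45. -41. -34.] val [119.5 134.  139. ]
194 36 X [-20. -16.  -8.] V [-51. -36. -25.] val [138.  177.  195.5]
202 12 X [-18. -15.  -9.] V [-49. -35. -16.] val [126.1 160.5 188.5]
scene 1254 V[V]
90 27 X [74. 75. 76.] V [-85. -46. -10.] val [73.  74.  86.4]
98 40 X [73. 75. 76.] V [-91. -50.  -7.] val [73.  74.5 76.1]
106 42 X [53. 75. 76.] V [-88. -41.  -1.] val [74.  76.5 88.6]
114 184
[... 1103 characters left out ...]
] val [ 43.  49. 100.]
130 91 X [-13.  31.  67.] V [-80.   6.  14.] val [ 42.  67. 100.]
138 138 X [-1. 36. 65.] V [-81. -16.  14.] val [ 42.   53.5 101.6]
146 123 X [ 7. 42. 66.] V [-80. -19.  15.] val [ 42.  67. 107.]
154 227 X [-12.  12.  65.] V [-75. -31.  15.] val [ 44.  125.  168.4]
162 176 X [-10.  41.  65.] V [-81. -23.  13.] val [ 53.   68.  154.5]
170 15 X [-12.  -9.  -7.] V [-48. -39. -21.] val [109.  121.  135.6]
178 14 X [-12. -10.  -8.] V [-48. -32. -17.] val [ 89.8 112.5 120.4]
186 17 X [-11. -10.  18.] V [-50. -35.  57.] val [ 73.2  95.  133.4]
194 19 X [-14.  16.  20.] V [-51.  42.  60.] val [ 51.6  76.  145.6]
202 9 X [-6. 18. 20.] V [-29.  42.  54.] val [ 45.8  55.  109.8]
```

Call:
servo_tool:
  deltas:
    - {"tx": -0.0095, "ty": -0.0453, "tz": 0.01, "rx": 0.1497, "ry": -0.0301, "rz": 0, "hand": 0.05}
    - {"tx": -0.0095, "ty": -0.0453, "tz": 0, "rx": 0.1497, "ry": -0.0301, "rz": 0, "hand": 0.05}
    - {"tx": -0.0095, "ty": -0.0453, "tz": 0, "rx": 0.1497, "ry": -0.0301, "rz": 0, "hand": 0.05}
    - {"tx": -0.0095, "ty": -0.0453, "tz": 0, "rx": 0.1497, "ry": -0.0301, "rz": 0, "hand": 0.05}
    - {"tx": -0.0095, "ty": -0.0453, "tz": 0, "rx": 0, "ry": 0, "rz": 0, "hand": 0.05}
    - {"tx": -0.0095, "ty": -0.0453, "tz": -0.01, "rx": 0, "ry": 0, "rz": 0, "hand": 0.05}
    - {"tx": -0.0095, "ty": -0.0453, "tz": -0.042, "rx": 0, "ry": 0, "rz": 0, "hand": 0.05}
    - {"tx": 0, "ty": 0, "tz": 0, "rx": 0, "ry": 0, "rz": 0, "hand": 0.05}
    - {"tx": 0, "ty": 0, "tz": 0, "rx": 0, "ry": 0, "rz": 0, "hand": 0.05}

```text
time: 8.68
eef_pos: [507.1, -335.5, 255.7]
tcp_rot: [-3.138, -0.613, 1.368]
force: [-0.0, 0.3, -0.2]
gripper_width: 49.9
gripper_force: 0.0
```

```bash
cat >> h.py <<'E'
c35,s35=np.cos(np.radians(35)),np.sin(np.radians(35))
def rack(P):
    P=np.asarray(P,float); X=P[...,0]*.9805-P[...,1]*.197-579.3; Y=P[...,0]*.197+P[...,1]*.9805+6.5; Z=P[...,2]
    return X, Y*c35+Z*s35, -Y*s35+Z*c35   # X, upslope V, outward W
def rep():
    s=readout.get_state(); M=R.from_euler('xyz',s['tcp_rot']).as_matrix()
    rm=np.array([[.9805,-.197,0],[.197,.9805,0],[0,0,1]])
    print(s['time'],s['eef_pos'].round(1),'XVW',np.round(rack(s['eef_pos']),1),'toolz,y rack',(rm@M[:,2]).round(3),(rm@M[:,1]).round(3),s['force'].round(1),s['qpos'].round(2))
E
python3 - <<'E'
from h import *
rep()
i,P=cloud('wrist'); np.savez('w6.npz',i=i,P=P); cv2.imwrite('pics/w6.png',i)
X,V,W=rack(P)
m=(abs(X)<90)&(abs(V+33)<60)&(W>100)&(W<215)
for lo in range(100,212,6):
    w=m&(W>=lo)&(W<lo+6)
    if w.sum()>20: print(lo,w.sum(),'X',np.percentile(X[w],[3,50,97]).round(1),'V',np.percentile(V[w],[3,50,97]).round(1))
E
```

```text
8.675 [ 507.1 -335.5  255.7] XVW [-16.  -35.7 337.2] toolz,y rack [-0.001  0.575 -0.818] [ 1.    -0.002 -0.003] [-0.   0.3 -0.2] [-0.85  0.54  1.3   0.48  1.69 -0.68]
100 44 X [-50.9  45.2  70.1] V [13.5 13.6 13.8]
106 57 X [-34.5   0.8  31.8] V [14.1 14.3 15.6]
112 2414 X [-53.6  30.8  71.8] V [-73.4 -31.4  17.1]
118 812 X [-51.8  24.7  70.2] V [-78.3 -22.7  22.2]
124 34 X [-48.2  23.5  33.4] V [-78.8 -78.  -17.2]
130 133 X [-48.5  17.1  59.5] V [-78.4  11.7  11.9]
136 72 X [-48.1  33.8  62.3] V [-78.5 -60.5   3.3]
142 697 X [-47.9   0.5  55.9] V [-84.1   7.6  11.9]
148 229 X [-37.8  18.2  58.9] V [-83.4 -40.   10.5]
154 301 X [-39.9   4.2  60.2] V [-77.  -26.9  11.8]
160 3962 X [-40.   -1.   60.8] V [-78.1 -29.9   7.5]
166 220 X [-12.4  46.3  62.3] V [-81.6 -10.3  10.2]
196 385 X [-19.3 -14.3  -8.3] V [-51.5 -34.5 -19.5]
202 24 X [-18.2 -13.3 -10.3] V [-48.7 -36.6 -21.2]
```

View pics/w6.png

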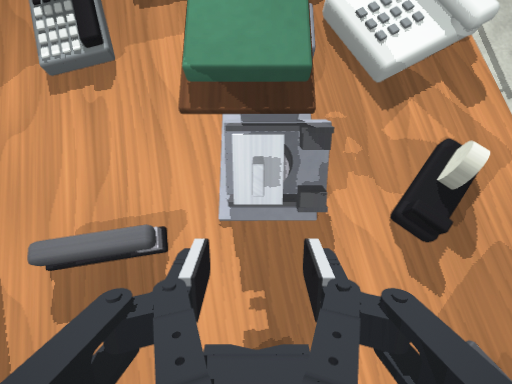

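The wrist view shows the fin at (258,175) on the light plate and the dark lips at (315,135) and (312,195). I go down along the axis and pinch the fin.

Call:
servo_tool:
  deltas:
    - {"tx": 0.0067, "ty": 0.0228, "tz": -0.0322, "rx": 0, "ry": 0, "rz": 0, "hand": 0.05}
    - {"tx": 0.0045, "ty": 0.0225, "tz": -0.0328, "rx": 0, "ry": 0, "rz": 0, "hand": 0.05}
    - {"tx": 0.0045, "ty": 0.0225, "tz": -0.0328, "rx": 0, "ry": 0, "rz": 0, "hand": 0.05}
    - {"tx": 0.0029, "ty": 0.0143, "tz": -0.0209, "rx": 0, "ry": 0, "rz": 0, "hand": 0.05}
    - {"tx": 0.0029, "ty": 0.0143, "tz": -0.0209, "rx": 0, "ry": 0, "rz": 0, "hand": 0.05}
    - {"tx": 0, "ty": 0, "tz": 0, "rx": 0, "ry": 0, "rz": 0, "hand": 0.05}
  force: 80

```text
time: 9.48
eef_pos: [528.5, -237.4, 117.0]
tcp_rot: [-3.138, -0.612, 1.371]
force: [0.7, -0.0, 0.5]
gripper_width: 50.0
gripper_force: 0.0
```

```bash
python3 -c "
from h import *
rep()"
```

```text
9.475 [ 528.5 -237.4  117. ] XVW [-14.4 -33.  165.9] toolz,y rack [-0.003  0.574 -0.819] [ 1.     0.001 -0.003] [ 0.7 -0.   0.5] [-0.72  0.57  1.61  0.54  1.33 -0.75]
```

Call:
servo_tool:
  deltas:
    - {"tx": 0, "ty": 0, "tz": 0, "rx": 0, "ry": 0, "rz": 0, "hand": 0}
    - {"tx": 0, "ty": 0, "tz": 0, "rx": 0, "ry": 0, "rz": 0, "hand": 0}
    - {"tx": 0, "ty": 0, "tz": 0, "rx": 0, "ry": 0, "rz": 0, "hand": 0}
    - {"tx": 0, "ty": 0, "tz": 0, "rx": 0, "ry": 0, "rz": 0, "hand": 0}
    - {"tx": 0, "ty": 0, "tz": 0, "rx": 0, "ry": 0, "rz": 0, "hand": 0}

```text
time: 10.1
eef_pos: [529.0, -240.1, 117.3]
tcp_rot: [3.142, -0.611, 1.37]
force: [0.6, -0.7, 3.9]
gripper_width: 11.1
gripper_force: 78.7
```

```bash
python3 -c "
from h import *
rep()"
```

```text
10.1 [ 529.  -240.1  117.3] XVW [-13.3 -34.9 167.6] toolz,y rack [ 0.002  0.574 -0.819] [ 1.    -0.003  0.   ] [ 0.6 -0.7  3.9] [-0.72  0.57  1.61  0.54  1.33 -0.75]
```

Call:
servo_tool:
  deltas:
    - {"tx": 0.0008, "ty": 0.0039, "tz": -0.0057, "rx": 0, "ry": 0, "rz": 0, "hand": 0}
    - {"tx": 0.0008, "ty": 0.0039, "tz": -0.0057, "rx": 0, "ry": 0, "rz": 0, "hand": 0}
    - {"tx": 0.0008, "ty": 0.0039, "tz": -0.0057, "rx": 0, "ry": 0, "rz": 0, "hand": 0}
    - {"tx": 0.0008, "ty": 0.0039, "tz": -0.0057, "rx": 0, "ry": 0, "rz": 0, "hand": 0}
    - {"tx": 0, "ty": 0, "tz": 0, "rx": 0, "ry": 0, "rz": 0, "hand": 0}
    - {"tx": 0, "ty": 0, "tz": 0, "rx": 0, "ry": 0, "rz": 0, "hand": 0}

```text
time: 10.85
eef_pos: [532.3, -225.1, 95.4]
tcp_rot: [3.14, -0.61, 1.371]
force: [-2.1, -4.6, 10.2]
gripper_width: 10.8
gripper_force: 79.9
```

```bash
python3 -c "
from h import *
rep()"
```

```text
10.85 [ 532.3 -225.1   95.4] XVW [-13.1 -34.9 140.8] toolz,y rack [ 0.002  0.573 -0.82 ] [ 1.    -0.003  0.001] [-2.1 -4.6 10.2] [-0.7   0.59  1.65  0.55  1.28 -0.77]
```

Call:
servo_tool:
  deltas:
    - {"tx": 0.0002, "ty": 0.0008, "tz": -0.0012, "rx": 0, "ry": 0, "rz": 0, "hand": 0}
    - {"tx": 0.0069, "ty": -0.0014, "tz": 0, "rx": 0, "ry": 0, "rz": 0, "hand": 0}
    - {"tx": 0.0069, "ty": -0.0014, "tz": 0, "rx": 0, "ry": 0, "rz": 0, "hand": 0}
    - {"tx": 0.0069, "ty": -0.0014, "tz": 0, "rx": 0, "ry": 0, "rz": 0, "hand": 0}
    - {"tx": 0.0069, "ty": -0.0014, "tz": 0, "rx": 0, "ry": 0, "rz": 0, "hand": 0}
    - {"tx": 0.0069, "ty": -0.0014, "tz": 0, "rx": 0, "ry": 0, "rz": 0, "hand": 0}
    - {"tx": 0.0069, "ty": -0.0014, "tz": 0, "rx": 0, "ry": 0, "rz": 0, "hand": 0}
    - {"tx": 0, "ty": 0, "tz": 0, "rx": 0, "ry": 0, "rz": 0, "hand": 0}
    - {"tx": 0, "ty": 0, "tz": 0, "rx": 0, "ry": 0, "rz": 0, "hand": 0}

```text
time: 11.98
eef_pos: [574.0, -232.9, 94.4]
tcp_rot: [3.14, -0.61, 1.371]
force: [-0.9, -4.6, 10.6]
gripper_width: 11.0
gripper_force: 79.9
```

```bash
python3 -c "
from h import *
rep()"
```

```text
11.975 [ 574.  -232.9   94.4] XVW [ 29.4 -35.  139.8] toolz,y rack [ 0.003  0.573 -0.82 ] [ 1.    -0.003  0.001] [-0.9 -4.6 10.6] [-0.67  0.63  1.55  0.56  1.3  -0.72]
```

Call:
servo_tool:
  deltas:
    - {"tx": 0, "ty": 0, "tz": 0, "rx": 0, "ry": 0, "rz": 0, "hand": 0.035}
    - {"tx": 0, "ty": 0, "tz": 0, "rx": 0, "ry": 0, "rz": 0, "hand": 0.035}
    - {"tx": 0, "ty": 0, "tz": 0, "rx": 0, "ry": 0, "rz": 0, "hand": 0.035}
    - {"tx": -0.0023, "ty": -0.0112, "tz": 0.0164, "rx": 0, "ry": 0, "rz": 0, "hand": 0.035}
    - {"tx": -0.0045, "ty": -0.0225, "tz": 0.0328, "rx": 0, "ry": 0, "rz": 0, "hand": 0.035}
    - {"tx": -0.0045, "ty": -0.0225, "tz": 0.0328, "rx": 0, "ry": 0, "rz": 0, "hand": 0.035}
    - {"tx": -0.0045, "ty": -0.0225, "tz": 0.0328, "rx": 0, "ry": 0, "rz": 0, "hand": 0.035}
    - {"tx": -0.0045, "ty": -0.0225, "tz": 0.0328, "rx": 0, "ry": 0, "rz": 0, "hand": 0.035}
    - {"tx": 0, "ty": 0, "tz": 0, "rx": 0, "ry": 0, "rz": 0, "hand": 0.035}
    - {"tx": 0, "ty": 0, "tz": 0, "rx": 0, "ry": 0, "rz": 0, "hand": 0.035}

```text
time: 13.22
eef_pos: [552.8, -332.2, 239.0]
tcp_rot: [-3.137, -0.612, 1.368]
force: [-0.8, 1.1, -0.3]
gripper_width: 34.9
gripper_force: 0.0
```

Run:
```python
from h import *
rep()
i,P=cloud('wrist'); X,V,W=rack(P)
m=(abs(X)<90)&(abs(V+33)<25)&(W>120)&(W<215)
for lo in range(120,212,6):
    w=m&(W>=lo)&(W<lo+6)
    if w.sum()>20: print(lo,w.sum(),'X',np.percentile(X[w],[3,50,97]).round(1),'V',np.percentile(V[w],[3,50,97]).round(1))
i2,P2=cloud('top'); Y=P2[...,0]*.197+P2[...,1]*.9805+6.5; X2=rack(P2)[0]; Z=P2[...,2]
m=(Z>181)&(Z<208)&(abs(X2)<30)&(Y>2)&(Y<180)
print('bolt',[(lo,(m&(Y>=lo)&(Y<lo+10)&(abs(X2)<5)&(Z>197)).sum()) for lo in range(0,110,10)])
for y in(40,160):
    w=(Z>183)&(Z<192)&(abs(Y-y)<7)&(X2>-8)&(X2<25); print('hook',y,w.sum(),np.percentile(X2[w],[2,98]) if w.any() else 0,np.median(Z[w]))
cv2.imwrite('pics/f.png',np.hstack([cv2.resize(i,(400,300)),cv2.resize(i2[100:220,220:380],(400,300))]))
```

```text
13.225 [ 552.8 -332.2  239. ] XVW [ 28.1 -35.2 316.4] toolz,y rack [-0.002  0.575 -0.818] [ 1.    -0.002 -0.004] [-0.8  1.1 -0.3] [-0.8   0.59  1.24  0.5   1.67 -0.63]
120 282 X [-27.3 -18.8  -0.8] V [-55.7 -22.9  -9.3]
126 579 X [-19.7  -8.3   0.4] V [-54.8 -35.6 -17. ]
132 1238 X [ 2.7 22.1 55.8] V [-56.4 -32.7 -10.1]
138 360 X [ 4.4 25.6 56.3] V [-55.8 -32.4 -10. ]
162 137 X [26.9 45.9 62.1] V [-19.5 -10.3  -8.2]
174 392 X [23.8 29.8 34.8] V [-51.1 -35.1 -19.6]
bolt [(0, np.int64(13)), (10, np.int64(15)), (20, np.int64(15)), (30, np.int64(17)), (40, np.int64(14)), (50, np.int64(16)), (60, np.int64(14)), (70, np.int64(0)), (80, np.int64(0)), (90, np.int64(0)), (100, np.int64(0))]
hook 40 13 [-5.62154458 15.37703444] 186.99975984292863
hook 160 24 [-5.75222715 16.39584419] 185.9632606833183
```

View pics/f.png

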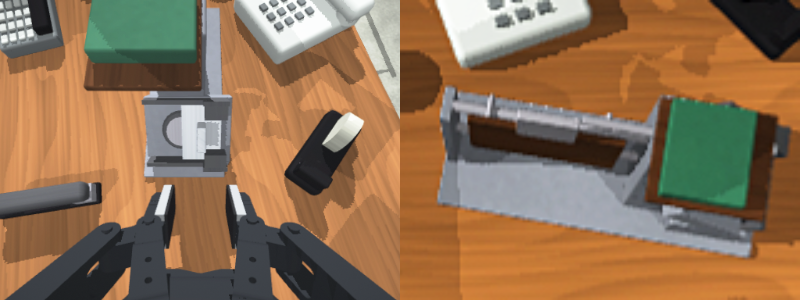

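Keeper fin at X≈29.5 and about 24 mm in, plate under the lips. The bolt reaches about 70 mm over the nearer hook and the board hangs on both hooks. The gripper is clear, so I hand it in.

```bash
python3 -c "
from h import *
print(ticket.sign_off())"
```

```text
the job is handed in; nothing more can be done
None
```

The clipboard hangs by both hooks on the rail and is locked in: the last camera check had the keeper about 29 mm across under the lips, the plunger about 24 mm in and the bolt past the nearer hook. The job was handed in at about 13 s, and the sign-off gave no verdict.

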